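# Close the bead drying box and set its air valve two turns open

## Task

The drying box has just been loaded with beads: swing its blue-framed lid fully shut. Then set the air valve: wind the red wheel clockwise (seen from above) until it is fully closed against its stop, and back it off exactly two full turns anticlockwise. Finish while still gripping the wheel's black crank handle there, holding the wheel still, and leave everything else on the bench where it lies.

Things in the scene. Friction and masses are not known exactly. Their poses are not given: they have to be found in the camera images.
- drybox: White open box fixed to the bench, 180 (its x) x 220 (its y) x 80 mm high, with a blue-framed clear lid. Origin: centre of its underside, on the bench. The lid hinges about a line along the box's y axis at box-frame x = +90 mm, z = 80.5 mm (the far rim). Shut, the lid's top face is at z = 88.5 mm.
- lid (a joint): Lid angle in rad: 0 = shut flat, grows as it opens; starts half to mostly open (0.7 to 1.4), leaning over the box. The lid is 180 mm long from the hinge, 220 mm wide, 8 mm thick, with a 50 mm wide lift tab reaching 19 mm beyond its free edge. Its hinge is stiff, so it stays where it is left and must be pushed all the way; about 2 N at the free edge moves it, in any of its starts.
- lid_edge (a point): Middle of the lid's free edge, on its outer (top) face, 180 mm from the hinge line; the lift tab starts here.
- valve: Brass air valve fixed to the bench, stem upright, with a red handwheel on top: rim 122 mm over all, its top 99 mm above the bench, hub top 103 mm, nothing higher inside the rim but the crank handle. Origin: on the stem's axis, on the bench; z is the wheel's axis. When fully closed the crank handle lies on the valve's own +x side. Its yaw varies.
- wheel (a joint): Wheel angle in rad: 0 = fully closed, hard stop; grows as it turns anticlockwise seen from above (opening), counted over several turns (12.57 = two turns; goes to 22). At q the crank handle lies q anticlockwise from the valve's +x. Starts 2.5 to 7. Even friction of 0.08 N m (1.6 N at the handle); it stays where it is left.
- crank: Black crank handle standing upright on the wheel, a cylinder 18 mm across and 44 mm tall, 50 mm from the wheel's axis, from 102 to 146 mm above the bench. It spins freely on its own pin, so the gripper need not turn as the handle goes round. Origin: centre of its lower end.
- crank_grip (a point): On the crank handle's axis, 26 mm above its lower end, 128 mm above the bench: the place to grip.
- dish_pink: Bystander, to be left alone: small terracotta dish of blue beads, 84 mm across, 32 mm high; origin on its underside.
- dish_white: Bystander, to be left alone: small white dish of green beads, 84 mm across, 32 mm high; origin on its underside.
- dish_brass: Bystander, to be left alone: small brass dish of steel beads, 90 mm across, 35 mm high; origin on its underside.
- jar: Bystander, to be left alone: amber jar with a cork, 44 mm across, 75 mm high; origin on its underside.
- notes: Bystander, to be left alone: block of sticky notes, 76 x 76 x 28 mm; origin on its underside.
- pliers: Bystander, to be left alone: pliers with black grips lying on the bench, about 150 mm long, 14 mm high; origin on its underside.
- hammer: Bystander, to be left alone: hammer lying on the bench, about 250 mm long; origin on its underside.
Not all that is in view belongs to the job. What is shaped like the valve but turquoise is not meant.

How it is judged:
By the outcome, as a careful person would: the job done as asked, in the order asked, and still so for the second after the job is handed in, while the arm keeps its last pose, push and grip.
It also fails if it takes over 69 s, if anything falls off the work surface, if the arm or the gripper's body presses on something with over 40 N, if the wrist force passes 120 N, or if a joint passes its speed limit or range.

## Robot

A 6-joint arm with a two-finger parallel gripper is mounted at the origin on the work surface. World frame = base frame: x ahead of the robot, y to its left, z up, the work surface at z = 0. Lengths are in m, angles in rad, forces in N, time in s.
With the tool pointing down it reaches from about 0.35 to 0.975 m from the base axis. Payload 17.4 kg.
Tool frame: the origin (TCP) lies between the finger pads, 19 mm behind the fingertips; this is the grasp point; z points along the fingers, y is the line along which they close (so a half turn about z gives the same grasp; the last joint's range is limited). The gripper opens to 85 mm and grips with 20 to 120 N. Pads are 22 mm wide; open, the fingers measure 114 mm over their backs; the gripper's body (76 mm by 85 mm) begins 54 mm behind the grasp point. The pads swing forward as they close: fully open they stand 13 mm farther back than shut.
Start: joints at [1.194, 0.116, 1.442, -0, 1.584, -0.038], TCP at [0.224, 0.637, 0.25] pointing down, gripper open.
Joint ranges: [-2.83, 2.83], [-0.83, 2.19], [0.07, 2.5], [-1.14, 4.28], [0.01, 3], [-2.97, 2.97]. Speed limits (rad/s): [1.89, 1.89, 2.22, 3.14, 3.14, 3.14].

## Interface

Orientations are given as a rotation vector (axis times angle).
In Python, from workcell import * gives the robot as it stands.
- The arm moves only by the shell command python3 -m crank 'ROWS' [OPENING] [FORCE]. ROWS is JSON, a list of rows, each an object of numbers: "tx", "ty", "tz": the shift along the tool's x, y, z in cm; "yaw": the turn about the tool's z in degrees. In form: [{"tx": .., "ty": .., "tz": .., "yaw": ..}, ...]. A call has 1 to 12 rows; each row is the pose to reach, as a shift and turn from the pose commanded when the call began, along the tool's axes at that moment; what a row does not reach only later rows make up. A row lasts 1/12 s, in which the tool goes at most 41.7 mm and 7.16 degrees, less where a joint would pass 70% of its speed; a pose out of reach is approached as far as the arm can. A call with a gripper value outside its range is refused whole. OPENING is the closure in counts, from 0 (fully open) to 255 (shut), set as the call begins (- or left out, the last holds). The fingers move at their own pace and stop on an object; FORCE is the grip in N (left out, the last holds). Time passes only in rows, so rows that repeat a pose let the fingers close. It gives the time, the measured TCP pose, the force and the opening at its end, in the units of the state.
- observe(): the state, without advancing time (a new reading comes with each control period).
- camera(name): name is "scene" or "top" or "wrist"; returns the picture (420x560x3 uint8, blue, green, red); there is no depth.
- get_calibration(name): a dict with "intrinsics" (3x3 intrinsics, pixels), "eye" and "rotation" of the camera in the world; the wrist camera has in their place "T_tool_cam" (4x4, takes a point from camera to tool coordinates, whose origin is the TCP and whose axes are the flange's). Camera axes: x right, y up, looking along -z (the intrinsics and any distortion apply to the point x, -y, -z); pixel columns grow to the right and rows downward; lengths in m; the calibration is good to about 2 mm. A picture is of the moment at which its call begins: read the wrist's pose just before it. get_calibration takes no time and is no camera call.
- hand_in(): hands the job in, once; it reports no verdict.
The state is a dict: "clock": time; "q": joint angles; "joint_velocities": joint speeds; "joint_torque": joint torques, N m; "eef_pos": TCP position; "tcp_rot": TCP orientation; "contact_force": force on the tool from outside, world axes, zero at the start; "torque": the same for the moment, N m; "gripper_width": finger opening in m.
Only numpy, scipy, OpenCV 4.12 (cv2) and the standard library are available. Lean on these libraries where they do the work, as an engineer would, in place of code of your own. Each camera call takes 0.05 s, during which the arm holds its last target. There are 200 camera calls.

## Working session

There is one attempt and no reset: what is moved stays moved. The work goes in short steps, Python scripts to look and compute and a shell command to move; the robot and the scene stay as the last step left them, time stands still between calls to the robot, and variables do not carry over. Pictures are saved under pics/ and viewed, on a budget of 10 in all, crops included, one or two more only if the job needs it, and the job is handed in when it is done.

```bash
ls; mkdir -p pics
python3 - <<'E'
from workcell import *
import cv2,numpy as np
s=observe();print({k:np.round(v,3).tolist() for k,v in s.items()})
a=camera("scene");b=camera("top")
cv2.imwrite("pics/scene0.png",a);cv2.imwrite("pics/top0.png",b)
for n in("scene","top","wrist"):print(n,get_calibration(n))
E
```

```text
pics
{'clock': 0.0, 'q': [1.194, 0.117, 1.442, -0.0, 1.584, -0.038], 'joint_velocities': [0.001, -0.001, 0.002, 0.001, 0.0, 0.0], 'joint_torque': [-0.004, -73.205, -63.244, -0.0, 0.007, -0.0], 'eef_pos': [0.224, 0.636, 0.249], 'tcp_rot': [-0.53, -3.096, 0.002], 'contact_force': [-0.092, 0.663, -0.507], 'torque': [-0.041, -0.012, -0.006], 'gripper_width': 0.085}
scene {'intrinsics': array([[431.55934841,   0.        , 282.26854645],
       [  0.        , 431.55934841, 208.3455955 ],
       [  0.        ,   0.        ,   1.        ]]), 'eye': array([ 1.50087143, -0.0448571 ,  0.84232997]), 'rotation': array([0.72473053, 0.69941065, 1.41115836])}
top {'intrinsics': array([[432.74582492,   0.        , 285.42586389],
       [  0.        , 432.74582492, 210.91347313],
       [  0.        ,   0.        ,   1.        ]]), 'eye': array([2.89295963e-01, 1.43389290e-04, 1.32125585e+00]), 'rotation': array([ 0.1318055 , -0.15241826, -1.55132722])}
wrist {'intrinsics': array([[307.05432891,   0.        , 275.77144353],
       [  0.        , 307.05432891, 212.45346737],
       [  0.        ,   0.        ,   1.        ]]), 'T_tool_cam': array([[ 9.35007971e-05,  9.47014492e-01,  3.21190820e-01,
         8.14403082e-02],
       [ 9.99999595e-01,  1.98900086e-04, -8.77553172e-04,
         1.53017027e-03],
       [-8.94940453e-04,  3.21190772e-01, -9.47014090e-01,
        -1.24104809e-01],
       [ 0.00000000e+00,  0.00000000e+00,  0.00000000e+00,
         1.00000000e+00]])}
```

View pics/top0.png

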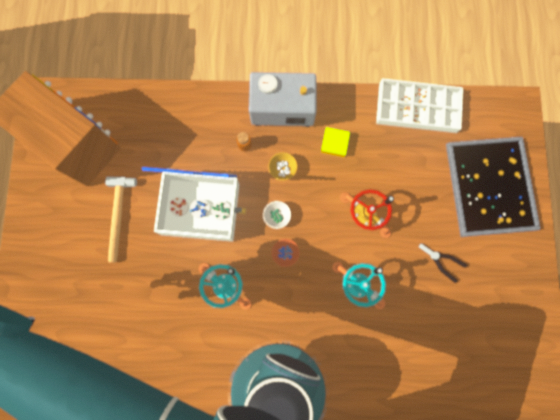

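View pics/scene0.png

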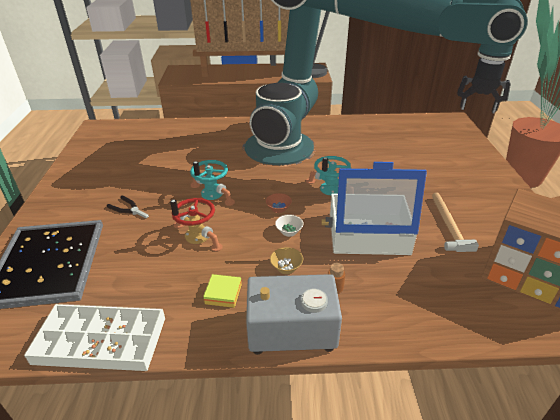

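The top view shows the red valve at about (371,210) with its crank at (389,199). The box centre is near (197,205), and the near-upright blue lid is on its far rim, at about (145–230, 168–176). The scene view shows the lid tab at (383,166) and the red wheel at (193,211) with its crank at (174,207).

```bash
cat > h.py <<'E'
from workcell import *
import cv2,numpy as np
from scipy.spatial.transform import Rotation as R
def ray(n,u,v,s=None):
    c=get_calibration(n);K=c["intrinsics"]
    d=np.array([(u-K[0,2])/K[0,0],-(v-K[1,2])/K[1,1],-1.])
    if n=="wrist":
        T=c["T_tool_cam"];s=s or observe();W=R.from_rotvec(s["tcp_rot"]).as_matrix()
        return np.array(s["eef_pos"])+W@T[:3,3],W@T[:3,:3]@d
    return np.array(c["eye"]),R.from_rotvec(c["rotation"]).as_matrix()@d
def onz(n,u,v,z,s=None):
    o,d=ray(n,u,v,s);return o+d*(z-o[2])/d[2]
def two(a,b):
    (o,d),(p,e)=a,b;t=np.linalg.lstsq(np.c_[d,-e],p-o,rcond=None)[0]
    x,y=o+d*t[0],p+e*t[1];return (x+y)/2,np.linalg.norm(x-y)
E
python3 - <<'E'
from h import *
a=cv2.imread("pics/scene0.png");b=cv2.imread("pics/top0.png")
def blobs(im,lo,hi,n):
    m=cv2.inRange(cv2.cvtColor(im,cv2.COLOR_BGR2HSV),lo,hi);k,l,st,c=cv2.connectedComponentsWithStats(m)
    for i in np.argsort(-st[1:,4])[:n]+1:print(st[i],c[i].round(1))
    return m
print("red top");mr=blobs(b,(0,180,80),(6,255,255),4)
print("red scene");blobs(a,(0,180,80),(6,255,255),4)
print("blue top");blobs(b,(108,150,60),(125,255,255),4)
print("blue scene");ms=blobs(a,(108,150,60),(125,255,255),4)
print("rim onz top",onz("top",371,210,.095))
print("top plane: box corners",[onz("top",u,v,.08).round(3).tolist() for u,v in((162,172),(239,178),(156,236),(235,240))])
k,l,st,c=cv2.connectedComponentsWithStats(ms);i=np.argmax(st[1:,4])+1
cn=cv2.findContours((l==i).astype(np.uint8),0,1)[0][0]
print(cv2.approxPolyDP(cn,4,True)[:,0].tolist())
print("crank scene",onz("scene",174,207,.128),"top",onz("top",389,199,.14))
v=np.vstack([cv2.resize(b[150:260,130:330],(800,440),interpolation=2),cv2.resize(b[180:220,330:410],(320,160),interpolation=2).repeat(1,0)[:, :].copy() if 0 else np.hstack([cv2.resize(b[180:240,340:400],(160,160)),cv2.resize(a[180:250,160:240],(183,160)),np.zeros((160,457,3),np.uint8)])])
cv2.imwrite("pics/crop1.png",v)
E
```

```text
red top
[351 190  41  40 374] [371.8 209.3]
[375 209   1   1   1] [375. 209.]
[374 211   1   1   1] [374. 211.]
red scene
[178 198  37  27 219] [198.2 209.5]
[173 212  15  12  56] [180.1 217.1]
[206  22   4  20  44] [207.5  31.9]
[314 297   7   1   7] [317. 297.]
blue top
[143 168  26   3  45] [154.2 169.2]
[488 197   2   2   4] [488.5 197.5]
[520 196   2   3   4] [520.2 197. ]
[512 149   1   2   2] [512.  149.5]
blue scene
[ 336  162   90   72 1624] [372.7 198.4]
[222  56  34   8 272] [238.5  59.5]
[260  21   3  21  51] [261.1  30.1]
[ 52 235   3   2   4] [ 53.  235.2]
rim onz top [ 0.52095229 -0.26182337  0.095     ]
top plane: box corners [[0.628, 0.351, 0.08], [0.614, 0.124, 0.08], [0.438, 0.356, 0.08], [0.43, 0.129, 0.08]]
[[340, 169], [336, 231], [416, 233], [425, 170], [393, 170], [392, 162], [374, 162], [373, 169]]
crank scene [ 0.54904417 -0.30443818  0.128     ] top [ 0.5446015  -0.30344113  0.14      ]
```

View pics/crop1.png

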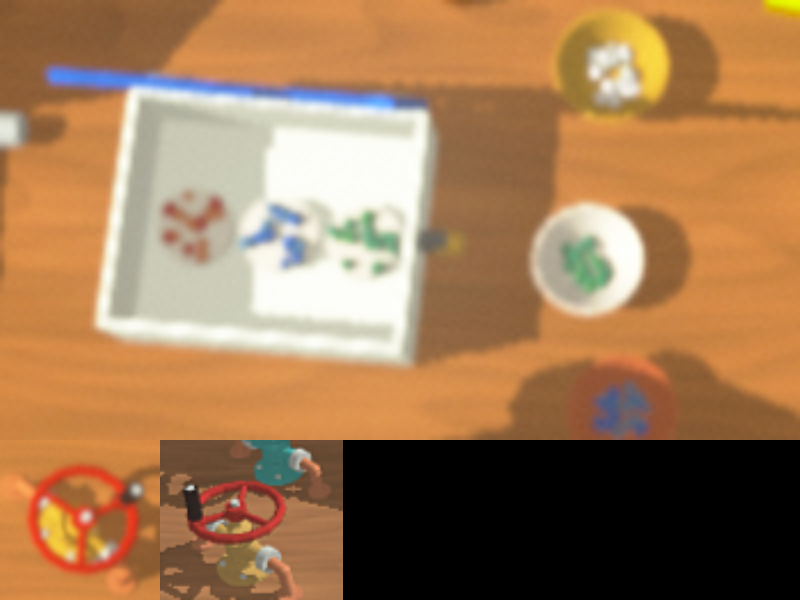

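```bash
cat >> h.py <<'E'
def st():
    s=observe();W=R.from_rotvec(s["tcp_rot"]).as_matrix()
    print("t",round(s["clock"],2),"p",np.round(s["eef_pos"],4),"F",np.round(s["contact_force"],1),"w",round(s["gripper_width"],4),"yaw x",round(np.degrees(np.arctan2(W[1,0],W[0,0])),2),"tilt",np.round(W[:,2],3),"j6",round(s["q"][5],2))
    return s,W
def go(*ps):
    s,W=st()
    for p in ps:print(p,"-> cm",((np.array(p)-s["eef_pos"])@W*100).round(2))
E
python3 - <<'E'
from h import *
from scipy.optimize import brentq
ex=np.array([.998,-.061,0]);ey=np.array([.061,.998,0]);H=np.array([.618,.2345,.0805])
for u,v in((340,169),(425,170)):
    o,d=ray("scene",u,v);d=d/np.linalg.norm(d)
    for lo,hi in((.5,1.05),):
        for t in np.arange(.7,1.2,.001):
            p=o+d*t-H;r=np.hypot(p@ex,p[2])
            if abs(r-.18)<.0012 and p[2]>0:print(u,(p+H).round(3),"box x,y,z",(p@ex).round(3),(p@ey).round(3),p[2].round(3),"ang",round(np.arctan2(p[2],-(p@ex)),2))
for u,v in((142,168.7),(236,175.7)):
    for z in(.24,.26):print("top",u,onz("top",u,v,z).round(3))
go((.4,.45,.40),(.70,.235,.40),(.70,.235,.262),(.55,-.30,.3))
E
```

```text
340 [0.583 0.137 0.259] box x,y,z -0.029 -0.1 0.179 ang 1.41
340 [0.582 0.137 0.258] box x,y,z -0.03 -0.099 0.178 ang 1.4
340 [0.581 0.137 0.258] box x,y,z -0.031 -0.099 0.177 ang 1.4
340 [0.58  0.137 0.257] box x,y,z -0.032 -0.099 0.177 ang 1.39
340 [0.579 0.138 0.257] box x,y,z -0.033 -0.099 0.176 ang 1.39
340 [0.578 0.138 0.256] box x,y,z -0.034 -0.099 0.176 ang 1.38
425 [0.598 0.349 0.259] box x,y,z -0.027 0.113 0.179 ang 1.42
425 [0.597 0.349 0.259] box x,y,z -0.028 0.113 0.178 ang 1.41
425 [0.596 0.35  0.258] box x,y,z -0.029 0.114 0.178 ang 1.41
425 [0.595 0.35  0.258] box x,y,z -0.03 0.114 0.177 ang 1.4
425 [0.594 0.351 0.257] box x,y,z -0.031 0.114 0.177 ang 1.4
425 [0.594 0.351 0.257] box x,y,z -0.031 0.115 0.176 ang 1.39
425 [0.593 0.351 0.256] box x,y,z -0.032 0.115 0.176 ang 1.39
top 142 [0.592 0.358 0.24 ]
top 142 [0.587 0.351 0.26 ]
top 236 [0.578 0.116 0.24 ]
top 236 [0.572 0.114 0.26 ]
t 0.1 p [0.2243 0.6365 0.2494] F [ 0.1 -0.1  0.7] w 0.0855 yaw x 160.59 tilt [-0.    -0.001 -1.   ] j6 -0.04
(0.4, 0.45, 0.4) -> cm [-22.77 -11.76 -15.05]
(0.7, 0.235, 0.4) -> cm [-58.21 -22.07 -15.04]
(0.7, 0.235, 0.262) -> cm [-58.21 -22.06  -1.24]
(0.55, -0.3, 0.3) -> cm [-61.84 -77.51  -4.99]
```

```bash
python3 -m crank '[{"tz":-4},{"tz":-8},{"tz":-12},{"tz":-15},{"tx":-4,"ty":-2,"tz":-15,"yaw":-7},{"tx":-8,"ty":-4,"tz":-15,"yaw":-14},{"tx":-11.5,"ty":-6,"tz":-15,"yaw":-16},{"tx":-15,"ty":-7.5,"tz":-15,"yaw":-16},{"tx":-19,"ty":-9.5,"tz":-15,"yaw":-16},{"tx":-23,"ty":-11,"tz":-15,"yaw":-16},{"tx":-26.5,"ty":-12,"tz":-15,"yaw":-16},{"tx":-30,"ty":-13,"tz":-15,"yaw":-16}]' 255 40; python3 -c "
from h import *
go((.69,.235,.40),(.69,.235,.262))"
```

```text
t 0.1 p [0.2243 0.6365 0.2494] F [ 0.1 -0.1  0.7] w 0.0855 yaw x 160.59 tilt [-0.    -0.001 -1.   ] j6 -0.04
(0.69, 0.235, 0.4) -> cm [-57.27 -22.4  -15.04]
(0.69, 0.235, 0.262) -> cm [-57.27 -22.39  -1.24]schema error: expected keys tx, ty, tz, yaw
```

```bash
python3 -m crank '[{"tx":0,"ty":0,"tz":-4,"yaw":0},{"tx":0,"ty":0,"tz":-8,"yaw":0},{"tx":0,"ty":0,"tz":-12,"yaw":0},{"tx":0,"ty":0,"tz":-15,"yaw":0},{"tx":-4,"ty":-2,"tz":-15,"yaw":-7},{"tx":-8,"ty":-4,"tz":-15,"yaw":-14},{"tx":-11.5,"ty":-6,"tz":-15,"yaw":-16},{"tx":-15,"ty":-7.5,"tz":-15,"yaw":-16},{"tx":-19,"ty":-9.5,"tz":-15,"yaw":-16},{"tx":-23,"ty":-11,"tz":-15,"yaw":-16},{"tx":-26.5,"ty":-12,"tz":-15,"yaw":-16},{"tx":-30,"ty":-13,"tz":-15,"yaw":-16}]' 255 40; python3 -c "
from h import *
go((.69,.235,.40),(.69,.235,.262))"
```

```text
clock: 1.1
eef_pos: [0.4656, 0.4123, 0.4]
tcp_rot: [0.094, 3.14, -0.0]
contact_force: [-0.1, 1.3, -0.2]
gripper_width: 0.0005
t 1.1 p [0.4656 0.4123 0.4   ] F [-0.1  1.3 -0.2] w 0.0005 yaw x 176.56 tilt [ 0. -0. -1.] j6 -0.83
(0.69, 0.235, 0.4) -> cm [-23.46 -16.35   0.  ]
(0.69, 0.235, 0.262) -> cm [-23.46 -16.35  13.8 ]
```

```bash
python3 -m crank '[{"tx":-3.2,"ty":-2.3,"tz":0,"yaw":0},{"tx":-6.5,"ty":-4.5,"tz":0,"yaw":0},{"tx":-9.8,"ty":-6.8,"tz":0,"yaw":0},{"tx":-13,"ty":-9,"tz":0,"yaw":0},{"tx":-16.2,"ty":-11.3,"tz":0,"yaw":0},{"tx":-19.5,"ty":-13.6,"tz":0,"yaw":0},{"tx":-23.5,"ty":-16.3,"tz":0,"yaw":0},{"tx":-23.5,"ty":-16.3,"tz":0,"yaw":0},{"tx":-23.5,"ty":-16.3,"tz":4,"yaw":0},{"tx":-23.5,"ty":-16.3,"tz":8,"yaw":0},{"tx":-23.5,"ty":-16.3,"tz":12,"yaw":0},{"tx":-23.5,"ty":-16.3,"tz":13.8,"yaw":0}]'
python3 - <<'E'
from h import *
s,W=st()
# arc for fingertip centre: contact on outer face at radius r; TCP tip 19mm below
H=np.array([.618,.2345,.0805]);ex=np.array([.998,-.061,0])
for th in np.radians([80,65,50,35,20,10,0,-3]):
    r=.165;n=np.array([np.sin(th),np.cos(th)])*(.008+.002)  # outer normal in (box x,z)
    tip=np.array([-r*np.cos(th),r*np.sin(th)])+n+np.array([.011*np.sin(th),0])
    p=H+ex*tip[0]+[0,0,tip[1]+.019];print(np.degrees(th).round(),p.round(3),((p-s["eef_pos"])@W*100).round(1))
E
```

```text
clock: 2.1
eef_pos: [0.6877, 0.2372, 0.2554]
tcp_rot: [-0.094, -3.134, 0.003]
contact_force: [0.3, 0.2, -1.0]
gripper_width: -0.0003
t 2.1 p [0.6877 0.2372 0.2554] F [ 0.3  0.2 -1. ] w -0.0003 yaw x 176.58 tilt [-0.006 -0.002 -1.   ] j6 -1.21
80.0 [0.61  0.235 0.264] [ 7.7 -0.7 -0.8]
65.0 [0.567 0.238 0.253] [12.  -0.7  0.3]
50.0 [0.528 0.24  0.232] [15.9 -0.7  2.4]
35.0 [0.495 0.242 0.202] [19.2 -0.7  5.4]
20.0 [0.47  0.244 0.165] [21.7 -0.6  9.1]
10.0 [0.459 0.244 0.138] [22.8 -0.6 11.9]
0.0 [0.453 0.245 0.11 ] [23.3 -0.6 14.7]
-3.0 [0.452 0.245 0.101] [23.4 -0.6 15.6]
```

```bash
python3 -m crank '[{"tx":4,"ty":0,"tz":0,"yaw":0},{"tx":7.9,"ty":0,"tz":-0.2,"yaw":0},{"tx":10,"ty":0,"tz":0.3,"yaw":0},{"tx":12.2,"ty":0,"tz":0.9,"yaw":0},{"tx":14.2,"ty":0,"tz":1.8,"yaw":0},{"tx":16.1,"ty":0,"tz":3,"yaw":0},{"tx":17.9,"ty":0,"tz":4.4,"yaw":0},{"tx":19.4,"ty":0,"tz":6.1,"yaw":0},{"tx":20.8,"ty":0,"tz":7.9,"yaw":0},{"tx":21.9,"ty":0,"tz":9.7,"yaw":0},{"tx":22.7,"ty":0,"tz":11.6,"yaw":0},{"tx":23.2,"ty":0,"tz":13.5,"yaw":0}]'; python3 -c "
from h import *
go((.455,.243,.110),(.455,.243,.1))"
```

```text
clock: 3.1
eef_pos: [0.4564, 0.2515, 0.1262]
tcp_rot: [0.093, 3.14, 0.0]
contact_force: [0.7, 0.8, 0.8]
gripper_width: 0.0001
t 3.1 p [0.4564 0.2515 0.1262] F [0.7 0.8 0.8] w 0.0001 yaw x 176.61 tilt [ 0.  0. -1.] j6 -1.06
(0.455, 0.243, 0.11) -> cm [ 0.09 -0.86  1.62]
(0.455, 0.243, 0.1) -> cm [ 0.09 -0.86  2.62]
```

```bash
python3 -m crank '[{"tx":0.1,"ty":0,"tz":0.6,"yaw":0},{"tx":0.1,"ty":0,"tz":1.2,"yaw":0},{"tx":0.1,"ty":0,"tz":1.7,"yaw":0},{"tx":0.1,"ty":0,"tz":2.0,"yaw":0},{"tx":0.1,"ty":0,"tz":2.2,"yaw":0},{"tx":0.1,"ty":0,"tz":2.2,"yaw":0}]'
python3 - <<'E'
from h import *
st();cv2.imwrite("pics/lid1.png",camera("scene"))
E
```

```text
clock: 3.6
eef_pos: [0.4569, 0.2517, 0.107]
tcp_rot: [0.094, 3.14, 0.001]
contact_force: [-8.4, -3.1, 14.3]
gripper_width: 0.0002
t 3.6 p [0.4569 0.2517 0.107 ] F [-8.4 -3.1 14.3] w 0.0002 yaw x 176.58 tilt [ 0.001  0.    -1.   ] j6 -1.06
```

View pics/lid1.png

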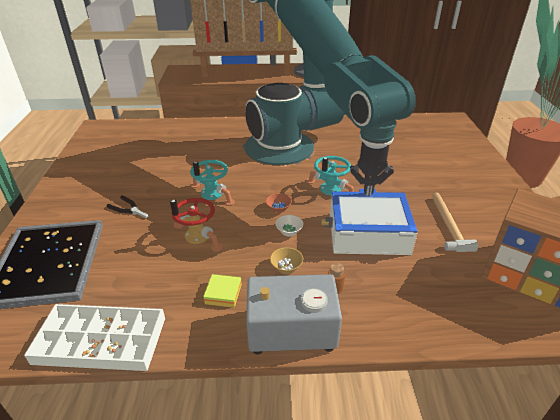

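The scene view shows the lid flat on the box at (373,212). The TCP height of 0.107 under a 14 N reaction matches the shut height. Next I go to the crank.

```bash
python3 -m crank '[{"tx":0,"ty":0,"tz":-4,"yaw":0},{"tx":0,"ty":0,"tz":-8,"yaw":0},{"tx":0,"ty":0,"tz":-12,"yaw":0},{"tx":0,"ty":-1,"tz":-16,"yaw":0},{"tx":-0.9,"ty":-4,"tz":-18,"yaw":5},{"tx":-1.8,"ty":-8,"tz":-18,"yaw":10},{"tx":-2.7,"ty":-12,"tz":-18,"yaw":15},{"tx":-3.6,"ty":-16,"tz":-18,"yaw":20},{"tx":-4.5,"ty":-20,"tz":-18,"yaw":25},{"tx":-5.4,"ty":-24,"tz":-18,"yaw":30},{"tx":-6.3,"ty":-28,"tz":-18,"yaw":35},{"tx":-7.2,"ty":-32,"tz":-18,"yaw":40}]' 0; python3 -c "
from h import *
go((.547,-.304,.27))"
```

```text
clock: 4.65
eef_pos: [0.5093, -0.0746, 0.286]
tcp_rot: [1.168, 2.915, 0.001]
contact_force: [0.8, 1.0, -0.4]
gripper_width: 0.0854
t 4.65 p [ 0.5093 -0.0746  0.286 ] F [ 0.8  1.  -0.4] w 0.0854 yaw x 136.32 tilt [ 0.002 -0.    -1.   ] j6 -1.0
(0.547, -0.304, 0.27) -> cm [-18.57 -13.99   1.61]
```

```bash
python3 -m crank '[{"tx":-3,"ty":-2.3,"tz":0,"yaw":0},{"tx":-6,"ty":-4.6,"tz":0,"yaw":0},{"tx":-9.2,"ty":-7,"tz":0,"yaw":0},{"tx":-12.4,"ty":-9.3,"tz":0,"yaw":0},{"tx":-15.5,"ty":-11.7,"tz":0.8,"yaw":0},{"tx":-18.6,"ty":-14,"tz":1.6,"yaw":0},{"tx":-18.6,"ty":-14,"tz":1.6,"yaw":0},{"tx":-18.6,"ty":-14,"tz":1.6,"yaw":0}]' 0
python3 - <<'E'
from h import *
s,W=st();im=camera("wrist");cv2.imwrite("pics/w1.png",im)
m=cv2.inRange(cv2.cvtColor(im,cv2.COLOR_BGR2HSV),(0,150,70),(7,255,255))
k,l,S,c=cv2.connectedComponentsWithStats(m)
for i in np.argsort(-S[1:,4])[:4]+1:print(S[i],c[i].round(1))
def pix(p):
    T=get_calibration("wrist");K=T["intrinsics"];T=T["T_tool_cam"]
    q=T[:3,:3].T@(W.T@(np.array(p)-s["eef_pos"])-T[:3,3]);return (K[0,2]+K[0,0]*q[0]/-q[2],K[1,2]-K[1,1]*q[1]/-q[2])
print("expected crank top",pix((.547,-.304,.146)),"hub",pix((.521,-.262,.103)))
E
```

```text
clock: 5.32
eef_pos: [0.548, -0.3037, 0.2682]
tcp_rot: [-1.165, -2.916, -0.0]
contact_force: [0.3, 1.0, 0.3]
gripper_width: 0.0854
t 5.32 p [ 0.548  -0.3037  0.2682] F [0.3 1.  0.3] w 0.0854 yaw x 136.43 tilt [-0.001  0.001 -1.   ] j6 -1.36
[ 227   78  128  130 5836] [291.1 140. ]
expected crank top (np.float64(272.25696117526394), np.float64(210.64941961303504)) hub (np.float64(286.036997800802), np.float64(147.22669497545843))
```

View pics/w1.png

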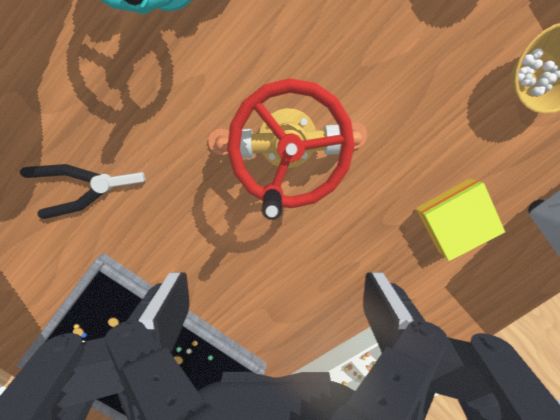

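The wrist view shows the crank cap at (272,211), right where I predicted it. The hub cap is at (291,148), and the rim spans columns 228–354 and rows 78–207.

Run:
```python
from h import *
c=onz("wrist",272,211.5,.146);h=onz("wrist",291,148.5,.103);r=onz("wrist",291,143,.095)
print(c.round(4),h.round(4),r.round(4),np.linalg.norm((c-h)[:2]),np.linalg.norm((c-r)[:2]))
go((c[0],c[1],.128))
```

```text
[ 0.5478 -0.3037  0.146 ] [ 0.5254 -0.2583  0.103 ] [ 0.5225 -0.2552  0.095 ] 0.05059716520629086 0.054654497910040505
t 5.37 p [ 0.5481 -0.3025  0.2689] F [0.9 0.3 1.1] w 0.0856 yaw x 136.51 tilt [-0.  0. -1.] j6 -1.36
(np.float64(0.547830903450994), np.float64(-0.30365321672721995), 0.128) -> cm [-0.07 -0.11 14.09]
```

```bash
python3 -m crank '[{"tx":0,"ty":0,"tz":4,"yaw":0},{"tx":0,"ty":0,"tz":8,"yaw":0},{"tx":0,"ty":0,"tz":11,"yaw":0},{"tx":0,"ty":0,"tz":13,"yaw":0},{"tx":0,"ty":0,"tz":14,"yaw":0},{"tx":0,"ty":0,"tz":14,"yaw":0}]' 0; python3 -m crank '[{"tx":0,"ty":0,"tz":0,"yaw":0},{"tx":0,"ty":0,"tz":0,"yaw":0},{"tx":0,"ty":0,"tz":0,"yaw":0},{"tx":0,"ty":0,"tz":0,"yaw":0},{"tx":0,"ty":0,"tz":0,"yaw":0},{"tx":0,"ty":0,"tz":0,"yaw":0},{"tx":0,"ty":0,"tz":0,"yaw":0},{"tx":0,"ty":0,"tz":0,"yaw":0}]' 255 50;python3 - <<'E'
from h import *
s,W=st();p=np.array(s["eef_pos"]);C=np.array([.5254,-.2583])
a0=np.arctan2(*(p[:2]-C)[::-1]);print("ang",np.degrees(a0),"r",np.linalg.norm(p[:2]-C))
for k in range(0,13):
    a=a0-np.radians(20*k);d=np.r_[C+.05*np.array([np.cos(a),np.sin(a)])-(C+.05*np.array([np.cos(a0),np.sin(a0)])),0]
    print(-20*k,(d@W*100)[:2].round(2))
E
```

```text
clock: 5.87
eef_pos: [0.5478, -0.3006, 0.1277]
tcp_rot: [-1.16, -2.917, -0.001]
contact_force: [0.2, -0.1, 0.8]
gripper_width: 0.0852
clock: 6.53
eef_pos: [0.5483, -0.3021, 0.1299]
tcp_rot: [1.162, 2.918, -0.001]
contact_force: [-0.7, 0.2, 6.6]
gripper_width: 0.0165
t 6.53 p [ 0.5483 -0.3021  0.1299] F [-0.7  0.2  6.6] w 0.0165 yaw x 136.58 tilt [ 0.001 -0.001 -1.   ] j6 -1.36
ang -62.337397249627976 r 0.04940179561791285
0 [0. 0.]
-20 [ 0.84 -1.52]
-40 [ 2.15 -2.66]
-60 [ 3.77 -3.29]
-80 [ 5.51 -3.32]
-100 [ 7.15 -2.76]
-120 [ 8.5  -1.66]
-140 [ 9.4  -0.18]
-160 [9.73 1.53]
-180 [9.46 3.24]
-200 [8.62 4.76]
-220 [7.31 5.9 ]
-240 [5.69 6.53]
```

The crank is gripped. Clockwise travel to the stop is at least 143°, so I wind 120° first and then check force and radius.

```bash
cat > chk.py <<'E'
import sys
from h import *
s=observe();p=np.array(s["eef_pos"])[:2]-[.5254,-.2583];F=np.array(s["contact_force"])
r=np.linalg.norm(p);e=p/r;ft=F[1]*e[0]-F[0]*e[1]
print("t %.2f ang %.1f r %.4f z %.4f Ft %.1f Fr %.1f Fz %.1f w %.4f"%(s["clock"],np.degrees(np.arctan2(p[1],p[0])),r,s["eef_pos"][2],ft,F[:2]@e,F[2],s["gripper_width"]))
sys.exit(abs(ft)>12)
E
python3 -m crank '[{"tx":0.35,"ty":-0.8,"tz":0,"yaw":0},{"tx":0.84,"ty":-1.52,"tz":0,"yaw":0},{"tx":2.15,"ty":-2.66,"tz":0,"yaw":0},{"tx":3.77,"ty":-3.29,"tz":0,"yaw":0},{"tx":5.51,"ty":-3.32,"tz":0,"yaw":0},{"tx":7.15,"ty":-2.76,"tz":0,"yaw":0},{"tx":8.5,"ty":-1.66,"tz":0,"yaw":0},{"tx":8.5,"ty":-1.66,"tz":0,"yaw":0}]' >/dev/null; python3 chk.py
python3 - <<'E'
from h import *
W=R.from_rotvec(observe()["tcp_rot"]).as_matrix()
f=lambda a:50*np.array([np.cos(np.radians(a)),np.sin(np.radians(a)),0])
for k in range(120,410,10):
    a=-62.3-k;print(k,((f(a-10)-f(a))@W/10)[:2].round(2),end="; ")
E
```

```text
t 7.20 ang 175.4 r 0.0529 z 0.1298 Ft -2.2 Fr 30.8 Fz 16.8 w 0.0168
120 [0.51 0.7 ]; 130 [0.38 0.78]; 140 [0.24 0.84]; 150 [0.09 0.87]; 160 [-0.06  0.87]; 170 [-0.21  0.85]; 180 [-0.35  0.8 ]; 190 [-0.49  0.72]; 200 [-0.6   0.63]; 210 [-0.7   0.51]; 220 [-0.78  0.38]; 230 [-0.84  0.24]; 240 [-0.87  0.09]; 250 [-0.87 -0.06]; 260 [-0.85 -0.21]; 270 [-0.8  -0.35]; 280 [-0.72 -0.49]; 290 [-0.63 -0.6 ]; 300 [-0.51 -0.7 ]; 310 [-0.38 -0.78]; 320 [-0.24 -0.84]; 330 [-0.09 -0.87]; 340 [ 0.06 -0.87]; 350 [ 0.21 -0.85]; 360 [ 0.35 -0.8 ]; 370 [ 0.49 -0.72]; 380 [ 0.6  -0.63]; 390 [ 0.7  -0.51]; 400 [ 0.78 -0.38]; False
```

```bash
sed -i 's/\[.5254,-.2583\]/[.5222,-.2595]/' chk.py; python3 -m crank '[{"tx":0.11,"ty":-0.1,"tz":0.05,"yaw":0},{"tx":0.22,"ty":-0.2,"tz":0.1,"yaw":0},{"tx":0.22,"ty":-0.2,"tz":0.1,"yaw":0}]' >/dev/null; python3 chk.py;  python3 - <<'E'
from h import *
s=observe();W=R.from_rotvec(s["tcp_rot"]).as_matrix()
p=np.array(s["eef_pos"])[:2]-[.5222,-.2595];a0=np.degrees(np.arctan2(p[1],p[0]))
f=lambda a:50*np.array([np.cos(np.radians(a)),np.sin(np.radians(a)),0])
for k in range(0,300,10):
    print(k,((f(a0-k-10)-f(a0-k))@W/10)[:2].round(2),end="; ")
E
```

```text
t 7.45 ang 175.6 r 0.0504 z 0.1298 Ft -2.0 Fr 8.0 Fz 16.9 w 0.0169
0 [0.49 0.72]; 10 [0.35 0.8 ]; 20 [0.21 0.85]; 30 [0.06 0.87]; 40 [-0.09  0.87]; 50 [-0.24  0.84]; 60 [-0.38  0.78]; 70 [-0.51  0.7 ]; 80 [-0.63  0.61]; 90 [-0.72  0.49]; 100 [-0.8   0.35]; 110 [-0.85  0.21]; 120 [-0.87  0.06]; 130 [-0.87 -0.09]; 140 [-0.84 -0.24]; 150 [-0.78 -0.38]; 160 [-0.7  -0.51]; 170 [-0.61 -0.63]; 180 [-0.49 -0.72]; 190 [-0.35 -0.8 ]; 200 [-0.21 -0.85]; 210 [-0.06 -0.87]; 220 [ 0.09 -0.87]; 230 [ 0.24 -0.84]; 240 [ 0.38 -0.78]; 250 [ 0.51 -0.7 ]; 260 [ 0.63 -0.61]; 270 [ 0.72 -0.49]; 280 [ 0.8  -0.35]; 290 [ 0.85 -0.21]; False
```

```bash
python3 -m crank '[{"tx":0.49,"ty":0.72,"tz":-0.1,"yaw":0}]' >/dev/null && python3 chk.py && python3 -m crank '[{"tx":0.35,"ty":0.80,"tz":0,"yaw":0}]' >/dev/null && python3 chk.py && python3 -m crank '[{"tx":0.21,"ty":0.85,"tz":0,"yaw":0}]' >/dev/null && python3 chk.py && python3 -m crank '[{"tx":0.06,"ty":0.87,"tz":0,"yaw":0}]' >/dev/null && python3 chk.py && python3 -m crank '[{"tx":-0.09,"ty":0.87,"tz":0,"yaw":0}]' >/dev/null && python3 chk.py && python3 -m crank '[{"tx":-0.24,"ty":0.84,"tz":0,"yaw":0}]' >/dev/null && python3 chk.py
```

```text
t 7.53 ang 166.6 r 0.0505 z 0.1300 Ft 3.2 Fr -3.3 Fz -1.5 w 0.0169False
```

```bash
sed -i 's/sys.exit(.*/sys.exit(int(abs(ft)>12))/' chk.py; python3 -m crank '[{"tx":0.35,"ty":0.80,"tz":0,"yaw":0}]' >/dev/null && python3 chk.py && python3 -m crank '[{"tx":0.21,"ty":0.85,"tz":0,"yaw":0}]' >/dev/null && python3 chk.py && python3 -m crank '[{"tx":0.06,"ty":0.87,"tz":0,"yaw":0}]' >/dev/null && python3 chk.py && python3 -m crank '[{"tx":-0.09,"ty":0.87,"tz":0,"yaw":0}]' >/dev/null && python3 chk.py && python3 -m crank '[{"tx":-0.24,"ty":0.84,"tz":0,"yaw":0}]' >/dev/null && python3 chk.py && python3 -m crank '[{"tx":-0.38,"ty":0.78,"tz":0,"yaw":0}]' >/dev/null && python3 chk.py
```

```text
t 7.62 ang 155.7 r 0.0504 z 0.1298 Ft 2.6 Fr 1.1 Fz 7.8 w 0.0166
t 7.70 ang 145.2 r 0.0504 z 0.1299 Ft 2.4 Fr -2.1 Fz 6.3 w 0.0166
t 7.78 ang 135.0 r 0.0503 z 0.1299 Ft 3.3 Fr -4.5 Fz 6.2 w 0.0166
t 7.87 ang 124.9 r 0.0503 z 0.1299 Ft 2.6 Fr -7.5 Fz 5.6 w 0.0167
t 7.95 ang 114.9 r 0.0502 z 0.1299 Ft 2.5 Fr -8.8 Fz 5.0 w 0.0165
t 8.03 ang 104.9 r 0.0501 z 0.1299 Ft 3.1 Fr -10.0 Fz 4.9 w 0.0165
```

```bash
python3 -m crank '[{"tx":-0.58,"ty":0.66,"tz":0,"yaw":0}]' >/dev/null && python3 chk.py && python3 -m crank '[{"tx":-0.65,"ty":0.60,"tz":0,"yaw":0}]' >/dev/null && python3 chk.py && python3 -m crank '[{"tx":-0.72,"ty":0.49,"tz":0,"yaw":0}]' >/dev/null && python3 chk.py && python3 -m crank '[{"tx":-0.80,"ty":0.35,"tz":0,"yaw":0}]' >/dev/null && python3 chk.py && python3 -m crank '[{"tx":-0.85,"ty":0.21,"tz":0,"yaw":0}]' >/dev/null && python3 chk.py && python3 -m crank '[{"tx":-0.43,"ty":0.03,"tz":0,"yaw":0}]' >/dev/null && python3 chk.py && python3 -m crank '[{"tx":-0.43,"ty":0.02,"tz":0,"yaw":0}]' >/dev/null && python3 chk.py && python3 -m crank '[{"tx":-0.43,"ty":-0.03,"tz":0,"yaw":0}]' >/dev/null && python3 chk.py && python3 -m crank '[{"tx":-0.43,"ty":-0.06,"tz":0,"yaw":0}]' >/dev/null && python3 chk.py
```

```text
t 8.12 ang 94.9 r 0.0498 z 0.1299 Ft 2.6 Fr -0.6 Fz 8.8 w 0.0169
t 8.20 ang 84.7 r 0.0498 z 0.1299 Ft 3.2 Fr -4.1 Fz 7.5 w 0.0168
t 8.28 ang 74.6 r 0.0498 z 0.1299 Ft 2.8 Fr -7.5 Fz 7.3 w 0.0165
t 8.37 ang 64.5 r 0.0497 z 0.1299 Ft 3.0 Fr -7.5 Fz 7.8 w 0.0168
t 8.45 ang 54.4 r 0.0497 z 0.1298 Ft 2.0 Fr -9.3 Fz 8.8 w 0.0170
t 8.53 ang 49.0 r 0.0496 z 0.1299 Ft 2.0 Fr -5.7 Fz 9.6 w 0.0167
t 8.62 ang 44.4 r 0.0496 z 0.1298 Ft 2.4 Fr -6.5 Fz 9.5 w 0.0166
t 8.70 ang 39.6 r 0.0496 z 0.1298 Ft 2.5 Fr -6.4 Fz 8.6 w 0.0166
t 8.78 ang 34.7 r 0.0496 z 0.1298 Ft 2.1 Fr -7.3 Fz 10.4 w 0.0167
```

```bash
python3 -m crank '[{"tx":-0.83,"ty":-0.29,"tz":0,"yaw":0}]' >/dev/null && python3 chk.py && python3 -m crank '[{"tx":-0.78,"ty":-0.38,"tz":0,"yaw":0}]' >/dev/null && python3 chk.py && python3 -m crank '[{"tx":-0.70,"ty":-0.51,"tz":0,"yaw":0}]' >/dev/null && python3 chk.py && python3 -m crank '[{"tx":-0.61,"ty":-0.63,"tz":0,"yaw":0}]' >/dev/null && python3 chk.py && python3 -m crank '[{"tx":-0.49,"ty":-0.72,"tz":0,"yaw":0}]' >/dev/null && python3 chk.py && python3 -m crank '[{"tx":-0.35,"ty":-0.80,"tz":0,"yaw":0}]' >/dev/null && python3 chk.py && python3 -m crank '[{"tx":-0.12,"ty":-0.42,"tz":0,"yaw":0}]' >/dev/null && python3 chk.py && python3 -m crank '[{"tx":-0.09,"ty":-0.43,"tz":0,"yaw":0}]' >/dev/null && python3 chk.py && python3 -m crank '[{"tx":-0.05,"ty":-0.43,"tz":0,"yaw":0}]' >/dev/null && python3 chk.py && python3 -m crank '[{"tx":-0.01,"ty":-0.44,"tz":0,"yaw":0}]' >/dev/null && python3 chk.py
```

```text
t 8.87 ang 25.1 r 0.0495 z 0.1299 Ft 2.9 Fr -3.7 Fz 8.3 w 0.0170
t 8.95 ang 14.7 r 0.0496 z 0.1298 Ft 2.6 Fr -8.8 Fz 9.9 w 0.0167
t 9.03 ang 4.6 r 0.0497 z 0.1298 Ft 1.7 Fr -10.0 Fz 10.1 w 0.0165
t 9.12 ang -5.5 r 0.0497 z 0.1298 Ft 1.9 Fr -10.5 Fz 12.0 w 0.0168
t 9.20 ang -15.5 r 0.0498 z 0.1298 Ft 2.2 Fr -11.0 Fz 11.0 w 0.0164
t 9.28 ang -25.4 r 0.0499 z 0.1298 Ft 2.4 Fr -10.4 Fz 11.2 w 0.0170
t 9.37 ang -30.8 r 0.0499 z 0.1298 Ft 2.2 Fr -8.3 Fz 10.8 w 0.0170
t 9.45 ang -35.4 r 0.0499 z 0.1298 Ft 1.5 Fr -8.8 Fz 10.2 w 0.0166
t 9.53 ang -40.1 r 0.0500 z 0.1298 Ft 2.1 Fr -9.1 Fz 10.2 w 0.0166
t 9.62 ang -43.0 r 0.0499 z 0.1300 Ft 45.1 Fr -6.2 Fz 4.4 w 0.0167
```

```bash
python3 -m crank '[{"tx":0,"ty":0.22,"tz":0,"yaw":0},{"tx":0,"ty":0.22,"tz":0,"yaw":0}]' >/dev/null ; python3 chk.py
python3 - <<'E'
from h import *
s=observe();W=R.from_rotvec(s["tcp_rot"]).as_matrix();C=np.array([.5222,-.2595])
p=np.array(s["eef_pos"])[:2];a0=-42.8;print(p)
f=lambda a:50*np.array([np.cos(np.radians(a)),np.sin(np.radians(a)),0])
for k in list(range(0,380,20)):
    print(k,((f(a0+k)-f(a0))@W/10)[:2].round(2),end="; ")
E
```

```text
t 9.78 ang -41.8 r 0.0499 z 0.1299 Ft 6.1 Fr -6.0 Fz 8.3 w 0.0164
[ 0.55942061 -0.29274276]
0 [0. 0.]; 20 [0.32 1.71]; 40 [1.2 3.2]; 60 [2.54 4.3 ]; 80 [4.18 4.88]; 100 [5.92 4.86]; 120 [7.54 4.25]; 140 [8.86 3.12]; 160 [9.72 1.61]; 180 [10.  -0.1]; 200 [ 9.68 -1.81]; 220 [ 8.8 -3.3]; 240 [ 7.46 -4.41]; 260 [ 5.82 -4.98]; 280 [ 4.08 -4.97]; 300 [ 2.46 -4.36]; 320 [ 1.14 -3.23]; 340 [ 0.28 -1.71]; 360 [0. 0.];
```

The hard stop is at −42°: the tangential force jumped to 45 N, and that angle lies on a body-axis direction. Now I back off anticlockwise.

```bash
python3 -m crank '[{"tx":0.32,"ty":1.71,"tz":0,"yaw":0},{"tx":1.20,"ty":3.20,"tz":0,"yaw":0},{"tx":2.54,"ty":4.30,"tz":0,"yaw":0},{"tx":4.18,"ty":4.88,"tz":0,"yaw":0},{"tx":5.92,"ty":4.86,"tz":0,"yaw":0},{"tx":7.54,"ty":4.25,"tz":0,"yaw":0},{"tx":8.86,"ty":3.12,"tz":0,"yaw":0},{"tx":9.72,"ty":1.61,"tz":0,"yaw":0},{"tx":10.0,"ty":-0.10,"tz":0,"yaw":0},{"tx":9.68,"ty":-1.81,"tz":0,"yaw":0},{"tx":8.80,"ty":-3.30,"tz":0,"yaw":0},{"tx":7.46,"ty":-4.41,"tz":0,"yaw":0}]' >/dev/null && python3 chk.py
```

```text
t 10.78 ang -162.6 r 0.0509 z 0.1299 Ft -2.9 Fr -10.1 Fz 6.9 w 0.0169
```

```bash
python3 -m crank '[{"tx":-1.64,"ty":-0.57,"tz":0,"yaw":0},{"tx":-3.38,"ty":-0.56,"tz":0,"yaw":0},{"tx":-5.0,"ty":0.05,"tz":0,"yaw":0},{"tx":-6.32,"ty":1.18,"tz":0,"yaw":0},{"tx":-7.18,"ty":2.70,"tz":0,"yaw":0},{"tx":-7.46,"ty":4.41,"tz":0,"yaw":0},{"tx":-7.14,"ty":6.12,"tz":0,"yaw":0},{"tx":-6.26,"ty":7.61,"tz":0,"yaw":0},{"tx":-4.92,"ty":8.71,"tz":0,"yaw":0},{"tx":-3.28,"ty":9.29,"tz":0,"yaw":0},{"tx":-1.54,"ty":9.27,"tz":0,"yaw":0},{"tx":0.08,"ty":8.66,"tz":0,"yaw":0}]' >/dev/null && python3 chk.py && python3 -m crank '[{"tx":1.32,"ty":-1.13,"tz":0,"yaw":0},{"tx":2.18,"ty":-2.64,"tz":0,"yaw":0},{"tx":2.46,"ty":-4.35,"tz":0,"yaw":0},{"tx":2.14,"ty":-6.06,"tz":0,"yaw":0},{"tx":1.26,"ty":-7.55,"tz":0,"yaw":0},{"tx":-0.08,"ty":-8.66,"tz":0,"yaw":0},{"tx":-1.72,"ty":-9.23,"tz":0,"yaw":0},{"tx":-3.46,"ty":-9.22,"tz":0,"yaw":0},{"tx":-5.08,"ty":-8.61,"tz":0,"yaw":0},{"tx":-6.40,"ty":-7.48,"tz":0,"yaw":0},{"tx":-7.26,"ty":-5.96,"tz":0,"yaw":0},{"tx":-7.47,"ty":-5.12,"tz":0,"yaw":0}]' >/dev/null && python3 chk.py
```

```text
t 11.78 ang 76.9 r 0.0501 z 0.1299 Ft -3.6 Fr -16.7 Fz 7.0 w 0.0167
t 12.78 ang -51.1 r 0.0502 z 0.1298 Ft -1.9 Fr -12.4 Fz 13.5 w 0.0165
```

```bash
python3 -m crank '[{"tx":0,"ty":0.4,"tz":0,"yaw":0},{"tx":0.08,"ty":0.82,"tz":0,"yaw":0},{"tx":0.1,"ty":0.82,"tz":0,"yaw":0},{"tx":0.1,"ty":0.82,"tz":0,"yaw":0}]' >/dev/null; python3 chk.py
python3 - <<'E'
from h import *
cv2.imwrite("pics/end.png",camera("scene"))
E
```

```text
t 13.12 ang -42.6 r 0.0496 z 0.1300 Ft 0.8 Fr 8.0 Fz 3.5 w 0.0167
```

View pics/end.png

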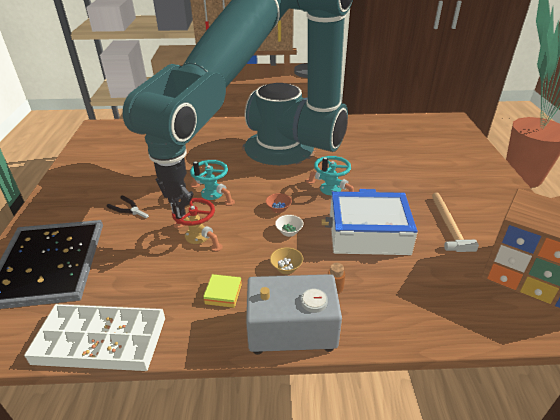

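The scene view shows the lid shut, the gripper on the crank at (178,205), and everything else undisturbed. The wheel is about 0.8° short, so I trim it, let it settle and hand in.

```bash
python3 -m crank '[{"tx":-0.05,"ty":0.08,"tz":0,"yaw":0},{"tx":-0.05,"ty":0.08,"tz":0,"yaw":0},{"tx":-0.05,"ty":0.08,"tz":0,"yaw":0},{"tx":-0.05,"ty":0.08,"tz":0,"yaw":0}]' >/dev/null; python3 chk.py && python3 -c "
from workcell import *
print(hand_in())"
```

```text
t 13.50 ang -42.2 r 0.0497 z 0.1299 Ft -0.0 Fr 3.6 Fz 5.7 w 0.0167
the job is handed in; nothing more can be done
None
```

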